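# Pass the tube carrier between the two tubs

## Robot

A 6-joint arm with a two-finger parallel gripper is mounted at the origin on the work surface. World frame = base frame: x ahead of the robot, y to its left, z up, the work surface at z = 0. Lengths are in m, angles in degrees, forces in N, time in s.
With the tool pointing down it reaches from about 0.275 to 1 m from the base axis. Payload 8.4 kg.
Tool frame: the origin (TCP) lies on the centre line of the jaws, within the pads' length; the fingertips stand robot.nose_length ahead of it and the grasp point (between the pads) lies 3 mm ahead of it (robot.nose_length is the distance from the TCP to the fingertips, in m); z points along the fingers, y is the line along which they close (so a half turn about z gives the same grasp; the last joint's range is limited). The gripper opens to 85 mm and grips with 20 to 120 N. Pads are 22 mm wide; open, the fingers measure 114 mm over their backs; the gripper's body (76 mm by 85 mm) begins 54 mm behind the grasp point. The pads swing forward as they close: fully open they stand 13 mm farther back than shut.
Start: joints at [-0.138, 20.225, 93.587, -0, 66.188, -0.138], TCP at [0.625, -0, 0.253] pointing down, gripper open.
Joint ranges: [-150.9, 150.9], [-52.94, 120.26], [3.33, 152.33], [-74.26, 254.26], [0, 154.13], [-172.89, 172.89]. Speed limits (degrees/s): [127.2, 127.2, 159.86, 180, 180, 180].

## Interface

Orientations are given as [roll, pitch, yaw] about the fixed x, y, z axes, in that order (R = Rz(yaw) Ry(pitch) Rx(roll)).
In Python, from bench import robot gives the robot as it stands. Calls block until the motion is done:
- robot.move_ptp(position, orientation): joint-space move of the TCP to a pose.
- robot.move_linear(position, rate=0.15, rot=None, stop_force=None): straight line of the TCP; rot=None keeps the orientation; rate is the mean speed in m/s. With stop_force (N) it stops when the force on the tool has changed by that much, and returns True; else False.
- robot.movej(angles): joint-space move.
- robot.set_gripper(opening, grasp_force=None): opening from 0.0 (shut) to 1.0 (fully open); grasp_force is the grip in N (None keeps the last); returns when the fingers have stopped.
- robot.dwell(seconds).
- robot.solve_ik(position, orientation): joint angles nearest the present ones, or None.
- robot.state(): the state.
- robot.grab_frame(name): name is "scene" or "side" or "wrist"; returns the picture (420x560x3 uint8, red, green, blue); there is no depth.
- robot.camera_model(name): a dict with "fx", "fy", "cx", "cy" (pixels), "world_to_cam" (4x4, takes a point from world to camera coordinates). Camera axes: x right, y down, z forward; pixel columns grow to the right and rows downward; lengths in m; the calibration is good to about 2 mm. A picture is of the moment at which its call begins: read the wrist's pose just before it. camera_model takes no time and is no camera call; for the wrist camera it gives the pose at the moment of the call.
A pose or a line that the arm cannot do raises robot.MotionError and nothing moves.
- robot.close_job(): hands the job in; it is judged then, once.
Trained networks look in the newest picture that a camera, given by its name, has taken for a name from the list of things; names that differ only in an ending like _2 or _b are one class to them, and where a whole thing is asked for, a point or a joint stands for the part that bears it (a point fixed in the world has none). Each returns a list of dicts, best first, with "conf" (0 to 1); they miss things now and then, are a little off and sometimes report something else, mostly with a low value. They report only what shows in the picture. A call takes as long as a camera call. They do not tell look-alikes from the thing itself.
- robot.find_in(camera, query): "at" ([x, y, z] in m, in world coordinates, good to about 4 mm: the middle of the surface that is visible of it).
- robot.mark_of(camera, query): "at" ([x, y, z] in m, in world coordinates, good to about 4 mm: a listed point, or the origin of a listed thing).
The state is a dict: "clock": time; "joints": joint angles; "qvel": joint speeds; "joint_torque": joint torques, N m; "ee_pos": TCP position; "orientation": TCP orientation; "force": force on the tool from outside, world axes, zero at the start; "wrist_torque": the same for the moment, N m; "width": opening from 0.0 (shut) to 1.0 (fully open); "finger_force": force on a finger pad.
Only numpy, scipy, OpenCV 4.12 (cv2) and the standard library are available. Lean on these libraries where they do the work, as an engineer would, in place of code of your own. Each camera call takes 0.05 s, during which the arm holds its last target. There are 200 camera calls.

## Task

Push the orange tube carrier with your fingertips along the counter, through the gap between the red tub and the green tub, and on until the whole carrier stands on the blue mat; then take your hand away. Push gently and do not force it if it catches; do not pinch, lift or tip the carrier, and leave everything else on the counter where it is.

Things in the scene. Friction and masses are not known exactly. Their poses are not given: they have to be found in the camera images.
- carrier: orange square blood-tube carrier, 90 x 90 mm, solid block 34 mm high with flat upright sides; four round tube caps, 16 mm across and fixed in it, stand up to 50 mm. About 0.2 to 0.35 kg, slides flat on the counter. Origin at the centre of its underside, x and y parallel to its sides, z up; its x axis starts out pointing roughly the same way as the gate's x axis
- corner_fl (a point): the bottom corner of the carrier at its front, left side (carrier x +45 mm, y +45 mm, z 0)
- corner_fr (a point): the bottom corner of the carrier at its front, right side (carrier x +45 mm, y -45 mm, z 0)
- corner_bl (a point): the bottom corner of the carrier at its back, left side (carrier x -45 mm, y +45 mm, z 0)
- corner_br (a point): the bottom corner of the carrier at its back, right side (carrier x -45 mm, y -45 mm, z 0)
- gate: two low round tubs screwed to the counter, each 90 mm across and 56 mm tall, one red (centre at gate y +94 mm), one green (centre at gate y -94 mm); the gap between them is 98 mm at its narrowest; steel fixing tabs on their outer sides reach y +/-165 mm, 6 mm high. Origin on the counter in the middle of the gap; x is the way through, from the carrier's side to the mat's side, y points to the red tub
- mat: blue square landing mat beyond the gap, 140 x 140 mm, under 1 mm thick and flat on the counter (no step to slide over). Origin at its centre, sides along its x and y, turned nearly like the gate
- syringe: capped empty syringe with red cap lying flat, 140 mm long, 14 mm thick; origin on the counter under its middle; loose, to be left alone
- marker: grey marker pen with black cap lying flat, 137 mm long, 16 mm thick; origin on the counter under its middle; loose, to be left alone
- pill_bottle: small amber pill bottle with white cap, 38 mm across, 60 mm tall; origin at the centre of its underside; loose, to be left alone
- tape_roll: white roll of tape lying flat, 64 mm across, 22 mm tall; origin at the centre of its underside; loose, to be left alone
- calculator: grey pocket calculator, 110 x 70 x 16 mm; origin at the centre of its underside; loose, to be left alone
- mug: blue mug, 76 mm across, 90 mm tall; origin at the centre of its underside; loose, to be left alone
- solution_bottle: white bottle with blue cap, 60 mm across, 150 mm tall; origin at the centre of its underside; loose, to be left alone
Mind the look-alikes: they are no part of the job. There is more than one size of the carrier; the job needs the smallest.

How it is judged:
By the outcome, as a careful person would: the job done as asked, in the order asked, and still so for the second after the job is handed in, with the robot touching nothing.
It also fails if it takes over 70 s, if anything falls off the work surface, if the arm or the gripper's body presses on something with over 40 N, if the wrist force passes 120 N, or if a joint passes its speed limit or range.

## Working session

There is one attempt and no reset: what is moved stays moved. The work goes in short steps, each a Python script; the robot and the scene stay as the last script left them, time stands still between calls to the robot, and variables do not carry over. Pictures are saved under pics/ and viewed, at most 10 in all, crops included, and the job is handed in when it is done.

```bash
mkdir -p pics; python3 - <<'E'
from bench import robot
import cv2,numpy as np
print(robot.nose_length, robot.state()['clock'])
ims=[]
for c in ["scene","side"]:
    im=robot.grab_frame(c); cv2.imwrite(f"pics/{c}0.png",im[:,:,::-1])
    m=robot.camera_model(c); W=np.array(m['world_to_cam']); print(c,m['fx'],m['cx'],m['cy'],(-W[:3,:3].T@W[:3,3]).round(3),W[2,:3].round(2))
    for q in ["carrier","gate","mat"]+(["corner_fl","corner_fr","corner_bl","corner_br","pill_bottle","tape_roll","calculator","mug","solution_bottle","syringe","marker"] if c=="scene" else []):
        print(q,[(np.round(d['at'],3).tolist(),round(d['conf'],2)) for d in robot.mark_of(c,q)])
E
```

```text
0.022 0.0
scene 538.5705198625529 292.3139186527584 216.40147766287112 [1.59  0.409 1.137] [-0.67 -0.26 -0.7 ]
carrier [([0.297, -0.216, -0.004], 0.97), ([0.468, -0.118, 0.001], 0.78), ([0.628, -0.294, -0.002], 0.65)]
gate [([0.415, -0.166, -0.001], 0.64), ([0.548, 0.055, 0.003], 0.59), ([0.423, -0.076, 0.001], 0.18)]
mat [([0.594, 0.178, 0.004], 0.61)]
corner_fl [([0.421, -0.075, 0.001], 0.96), ([0.35, -0.145, 0.002], 0.91), ([0.698, -0.242, -0.004], 0.73)]
corner_fr [([0.509, -0.082, -0.003], 0.97), ([0.367, -0.267, -0.005], 0.91), ([0.683, -0.363, -0.002], 0.66)]
corner_bl [([0.576, -0.226, -0.003], 0.75), ([0.416, -0.166, 0.002], 0.7), ([0.601, 0.388, 0.001], 0.45)]
corner_br [([0.508, -0.17, -0.001], 0.64)]
pill_bottle [([0.724, 0.138, 0.004], 0.78)]
tape_roll [([0.452, 0.24, -0.002], 0.78)]
calculator [([0.484, -0.449, -0.002], 0.65), ([0.423, -0.077, -0.0], 0.45)]
mug [([0.647, -0.471, 0.0], 0.78)]
solution_bottle [([0.42, 0.493, -0.002], 0.95)]
syringe [([0.739, -0.049, -0.002], 0.76)]
marker [([0.598, 0.388, -0.0], 0.59)]
side 429.5469306877346 276.66175138568667 210.50762389364309 [ 0.126 -0.753  1.097] [ 0.29  0.58 -0.76]
carrier [([0.626, -0.296, 0.003], 0.88), ([0.298, -0.22, 0.001], 0.84), ([0.465, -0.12, 0.005], 0.57)]
gate [([0.512, -0.081, -0.0], 0.19)]
mat [([0.594, 0.183, 0.002], 0.71)]
```

View pics/scene0.png

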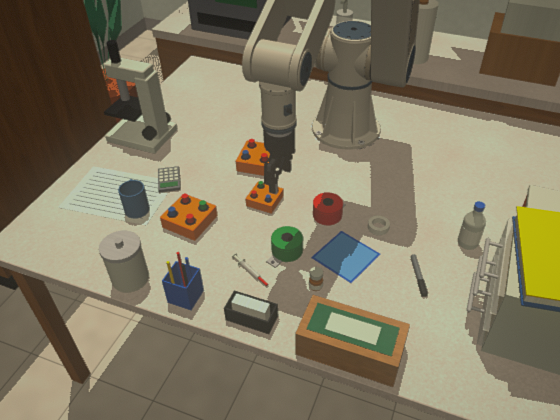

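View pics/side0.png

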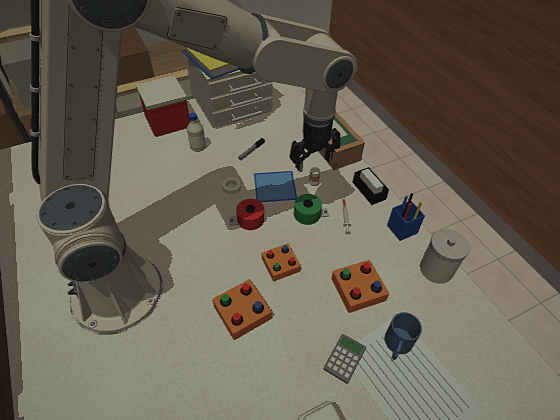

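The scene view shows three orange carriers at (265,194), (254,157) and (189,214). In the side view they are at (281,262), (242,307) and (360,285). The one at (265,194) is clearly the smallest: its corners are 88–91 mm apart, and its centre is near (0.467,-0.119). The other two are about 120 mm. Red tub at (328,208), green tub at (287,244) and mat at (345,256). Next I'll take a close look from above with the wrist camera.

```bash
cat > h.py <<'E'
from bench import robot
import cv2,numpy as np
def plane(px,m,z):
    W=np.array(m['world_to_cam']); R=W[:3,:3]; c=-R.T@W[:3,3]
    px=np.asarray(px,float).reshape(-1,2)
    d=np.c_[(px[:,0]-m['cx'])/m['fx'],(px[:,1]-m['cy'])/m['fy'],np.ones(len(px))]@R
    return (c+d*((z-c[2])/d[:,2])[:,None])[:,:2]
def pix(p,m):
    q=np.array(m['world_to_cam'])@np.r_[p,1]
    return np.array([m['fx']*q[0]/q[2]+m['cx'],m['fy']*q[1]/q[2]+m['cy']])
def grab(c,name=None):
    m=robot.camera_model(c); im=robot.grab_frame(c)
    if name: cv2.imwrite(f"pics/{name}.png",np.ascontiguousarray(im[:,:,::-1]))
    return m,im
def blobs(im,lo,hi,amin=300):
    h=cv2.cvtColor(im,cv2.COLOR_RGB2HSV)
    k=cv2.inRange(h,np.array(lo),np.array(hi))
    k=cv2.morphologyEx(k,cv2.MORPH_OPEN,np.ones((3,3)))
    cs,_=cv2.findContours(k,cv2.RETR_EXTERNAL,cv2.CHAIN_APPROX_NONE)
    return [cv2.convexHull(c) for c in sorted(cs,key=cv2.contourArea,reverse=True) if cv2.contourArea(c)>amin]
def rect(c,m,z):
    p=plane(c,m,z); (cx,cy),(w,h),a=cv2.minAreaRect((p*1000).astype(np.float32))
    return np.array([cx,cy])/1000,(w,h),a
E
python3 - <<'E'
from h import *
s=robot.state(); print(s['orientation'],s['width'])
robot.move_ptp([0.46,-0.04,0.42],[180,0,0])
m,im=grab("wrist","w1")
W=np.array(m['world_to_cam']); print((-W[:3,:3].T@W[:3,3]).round(3),W[2,:3].round(2),robot.state()['clock'])
for n,p in dict(car=[.467,-.119,.034],gate=[.548,.055,0],mat=[.594,.18,0]).items(): print(n,pix(p,m).round())
for n,lo,hi,z in [("orange",(5,150,60),(18,255,255),.034),("red",(0,120,40),(4,255,255),.056),("green",(45,90,40),(80,255,255),.056),("blue",(95,90,60),(115,255,255),0)]:
    for c in blobs(im,lo,hi): r=rect(c,m,z); print(n,cv2.boundingRect(c),r[0].round(4),np.round(r[1],1),round(r[2],1))
E
```

```text
[1.79999550e+02 1.41981836e-03 9.00022943e+01] 1.0021695318200647
[ 0.538 -0.039  0.54 ] [-0.3  -0.   -0.95] 2.3333
car [327. 160.]
gate [220. 107.]
mat [139.  76.]
orange (402, 0, 108, 97) [ 0.6298 -0.2948] [127.7 126. ] 83.2
orange (339, 215, 74, 75) [ 0.3026 -0.2147] [136.1 125.4] 6.2
orange (300, 131, 58, 44) [ 0.4775 -0.1205] [88.8 67. ] 88.2
red (188, 140, 41, 51) [0.4643 0.062 ] [82. 53.] 31.0
green (203, 5, 64, 72) [0.6326 0.0202] [87.5 87.8] 89.5
green (501, 114, 36, 29) [ 0.5183 -0.4001] [20.1 51.9] 32.7
blue (87, 13, 105, 121) [0.5936 0.183 ] [140.3 140.2] 69.9
```

View pics/w1.png

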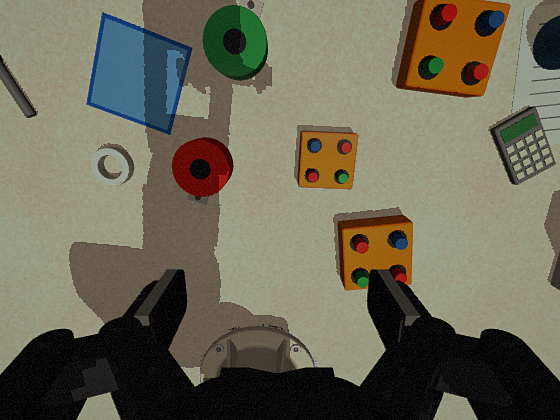

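The wrist view from above shows the small carrier at (327,160), the red tub at (202,167), the green tub at (236,42) and the mat at (139,73), which measures 140×140 mm at yaw 69.9°. The larger carriers are at (455,45) and (376,252). My colour thresholds clip the red tub and the carrier, so I'll refine them.

```bash
cat >> h.py <<'E'
def redshift(im):  # rotate hue by +20 so that red does not wrap
    h=cv2.cvtColor(im,cv2.COLOR_RGB2HSV); h[...,0]=(h[...,0].astype(int)+20)%180
    return h
def mask(im,lo,hi,box):
    k=cv2.inRange(redshift(im),np.array(lo),np.array(hi)); z=np.zeros_like(k); x,y,w,h=[max(0,int(v)) for v in box]
    z[y:y+h,x:x+w]=k[y:y+h,x:x+w]
    cs,_=cv2.findContours(cv2.morphologyEx(z,cv2.MORPH_OPEN,np.ones((3,3))),cv2.RETR_EXTERNAL,cv2.CHAIN_APPROX_NONE)
    return cv2.convexHull(max(cs,key=cv2.contourArea))
E
python3 - <<'E'
from h import *
m=robot.camera_model("wrist"); im=cv2.imread("pics/w1.png")[:,:,::-1].copy()
h=redshift(im); print("redtub",h[160,185],h[160,225],h[185,215],"orange",h[135,320],h[185,330],h[160,302],h[180,345],"green",h[20,230],h[75,225],h[40,260])
for n,lo,hi,b,z in [("car",(25,120,110),(40,255,255),(290,120,75,75),.034),("red",(5,120,20),(24,255,255),(160,125,85,80),.056),("green",(60,80,20),(105,255,255),(190,0,90,85),.056)]:
    c=mask(im,lo,hi,b); p=plane(c,m,z); print(n,np.round(np.array(cv2.minEnclosingCircle((p*1000).astype(np.float32))[0]),1),rect(c,m,z),cv2.boundingRect(c))
E
```

```text
redtub [ 23 228 104] [ 19 204 109] [ 20 255  97] orange [ 36 185 156] [ 38 209 156] [ 39 237 155] [ 86 159 133] green [ 85 151  71] [ 69 108  33] [ 86 178 112]
car [ 465.4 -120. ] (array([ 0.46544318, -0.12015799]), (88.79750061035156, 88.77095794677734), 87.68840026855469) (299, 132, 59, 57)
red [459.   76.8] (array([0.4571546 , 0.07664854]), (88.06353759765625, 95.1263427734375), 13.58819580078125) (172, 138, 61, 59)
green [629.6  19.4] (array([0.63081677, 0.01899761]), (89.20342254638672, 91.15376281738281), 86.05113220214844) (203, 5, 65, 75)
```

```bash
cat >> h.py <<'E'
from scipy.optimize import least_squares
def area_c(h):
    M=cv2.moments(np.asarray(h,np.float32).reshape(-1,1,2)); return np.array([M['m10'],M['m01']])/M['m00']
def fit_cyl(c,m,x0,r=.045,hh=.056):
    t=np.linspace(0,2*np.pi,60,endpoint=False)
    f=lambda x: area_c(cv2.convexHull(np.array([pix([x[0]+r*np.cos(a),x[1]+r*np.sin(a),z],m) for z in (0,hh) for a in t],np.float32)))-area_c(c)
    return least_squares(f,x0,diff_step=1e-3).x
E
cat > meas.py <<'E'
from h import *
def gate(m,im,g0=(.457,.08),g1=(.632,.02)):
    out=[]
    for lo,hi,g in [((5,120,20),(24,255,255),g0),((60,80,20),(105,255,255),g1)]:
        u=pix([*g,.03],m); c=mask(im,lo,hi,(u[0]-50,u[1]-50,100,100))
        out.append(fit_cyl(c,m,g)); print(cv2.boundingRect(c),out[-1].round(4))
    r,g=out; d=r-g; print("dist",np.hypot(*d),"yaw",np.degrees(np.arctan2(-d[0],d[1])),"ctr",(r+g)/2)
def car(m,im,p,s=50):
    u=pix([*p,.034],m); c=mask(im,(25,120,110),(40,255,255),(u[0]-s,u[1]-s,2*s,2*s))
    print("car",rect(c,m,.034))
E
python3 - <<'E'
from meas import *
m=robot.camera_model("wrist"); im=cv2.imread("pics/w1.png")[:,:,::-1].copy(); gate(m,im)
robot.move_ptp([0.50,-0.02,0.42],[180,0,70])
m,im=grab("wrist","w2"); print(robot.state()['clock'])
gate(m,im); car(m,im,(.466,-.12))
for c in blobs(im,(95,90,60),(115,255,255),2000): print("mat",rect(c,m,0))
E
```

```text
(172, 138, 61, 59) [0.4555 0.0809]
(203, 5, 65, 75) [0.6329 0.0204]
dist 0.187471852553503 yaw 71.18523124467228 ctr [0.54422227 0.05064325]
3.4667
(195, 81, 61, 62) [0.4554 0.0812]
(319, 78, 64, 63) [0.6339 0.0207]
dist 0.18843069332190668 yaw 71.26100230192614 ctr [0.5446313  0.05097669]
car (array([ 0.46542584, -0.12002281]), (89.17084503173828, 88.73545837402344), 87.69860076904297)
mat (array([0.58466705, 0.15803778]), (86.946044921875, 139.7946319580078), 69.96647644042969)
```

View pics/w2.png

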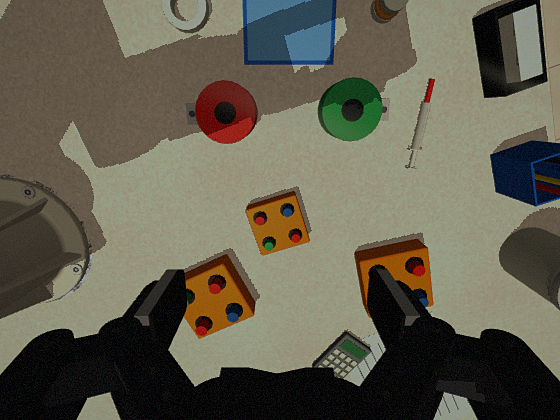

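The gate fit is consistent: tub spacing is 188 mm, centre (0.5445,0.051), yaw 71.2°. The carrier is at (0.4654,-0.120), yaw 87.7°, 89×89 mm, and shows at (278,222) in this view. In the gate frame that puts it at x -187 mm, y +20 mm and turned +16.5°.

I'll first push its left side with both fingertips flush, which squares and centres it in one move. Then I'll push from behind.

```bash
cat >> meas.py <<'E'
G=np.array([.5445,.0509]); YAW=71.2; a=np.radians(YAW); EX=np.array([np.cos(a),np.sin(a)]); EY=np.array([-np.sin(a),np.cos(a)])
def w(x,y,z): return [*(G+x*EX+y*EY),z]
def g(p): d=np.asarray(p)[:2]-G; return np.array([d@EX,d@EY])
def carg(m,im,p,s=50):
    u=pix([*p,.034],m); c=mask(im,(25,120,110),(40,255,255),(u[0]-s,u[1]-s,2*s,2*s))
    P,wh,an=rect(c,m,.034); r=(an-YAW+45)%90-45
    print("carrier gate-frame mm",(g(P)*1000).round(1),"rel yaw",round(r,2),"size",np.round(wh,1)); return g(P),r
E
python3 - <<'E'
from meas import *
robot.set_gripper(0.3)
print("nose",robot.nose_length)
robot.move_ptp(w(-.190,.097,.10),[180,0,YAW-90])
hit=robot.move_linear(w(-.190,.097,.012),rate=.04,stop_force=4)
z=robot.state()['ee_pos'][2]; print("touch",hit,z)
robot.move_linear(w(-.190,.097,z+.010),rate=.05)
open("z.txt","w").write(str(z+.010))
m,im=grab("wrist","w3"); s=robot.state(); print(s['clock'],s['force'].round(1) if hasattr(s['force'],'round') else s['force'],g(s['ee_pos']))
carg(m,im,(.466,-.12),150)
E
```

```text
nose 0.022
touch True 0.021876051870066176
7.5083 [ 0.8 -0.1  1. ] [-0.18998531  0.0968383 ]
carrier gate-frame mm [-188.    19.9] rel yaw 16.53 size [87.5 87.6]
```

View pics/w3.png

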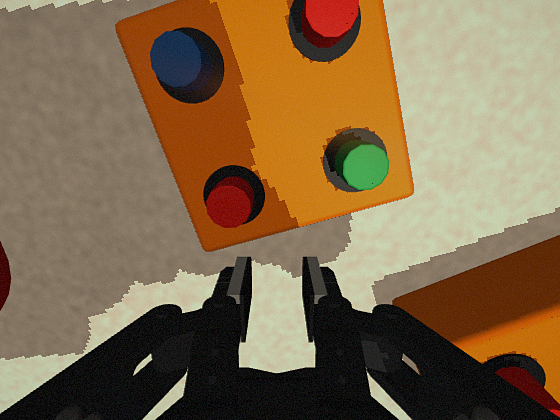

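The view shows both fingertips at (238,270) and (314,270), just clear of the carrier's left face, with its front-left corner at (205,250). The large carrier at the lower right is clear. Now the side push.

```bash
python3 - <<'E'
from meas import *
z=float(open("z.txt").read())
hit=robot.move_linear(w(-.190,.057,z),rate=.025,stop_force=10)
s=robot.state(); print(hit,g(s['ee_pos']),np.round(s['force'],1),s['clock'])
m,im=grab("wrist"); p,r=carg(m,im,w(-.19,.01,0)[:2],150)
E
```

```text
False [-0.19001941  0.05698691] [-0.3  0.6 -1.1] 9.2583
carrier gate-frame mm [-193.7   -4.4] rel yaw 9.78 size [87.6 87.9]
```

```bash
python3 - <<'E'
from meas import *
z=float(open("z.txt").read())
robot.move_linear(w(-.190,.072,z),rate=.08)
robot.move_linear(w(-.190,.072,.12),rate=.15)
robot.set_gripper(0.55)
robot.move_ptp(w(-.275,-.003,.12),[180,0,YAW])
robot.move_linear(w(-.275,-.003,z-.002),rate=.1,stop_force=5)
m,im=grab("wrist"); carg(m,im,w(-.194,-.004,0)[:2],150)
hit=robot.move_linear(w(-.185,-.003,z-.002),rate=.03,stop_force=10)
s=robot.state(); print(hit,g(s['ee_pos']),s['ee_pos'][2],np.round(s['force'],1),s['clock'])
m,im=grab("wrist","w4"); p,r=carg(m,im,w(-.13,-.003,0)[:2],150)
E
```

```text
carrier gate-frame mm [-195.7   -4.3] rel yaw 9.77 size [83.8 87.5]
False [-0.18504645 -0.00300196] 0.029864060537736555 [-0.4 -1.5 -0.2] 16.5083
carrier gate-frame mm [-127.1  -12. ] rel yaw 0.03 size [87.4 87.5]
```

View pics/w4.png

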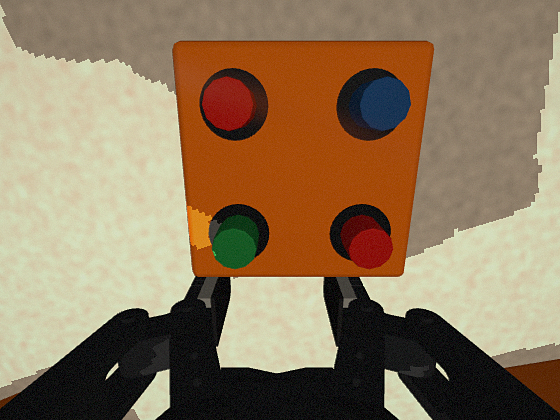

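The carrier is now square to the gate (0.03°) with both fingertips flush on its back face, but it sits 12 mm to the right of the centre line. A flush push on its right side will centre it.

```bash
python3 - <<'E'
from meas import *
z=float(open("z.txt").read())-.002
robot.move_linear(w(-.200,-.003,z),rate=.08)
robot.move_linear(w(-.200,-.003,.12),rate=.15)
robot.move_ptp(w(-.128,-.088,.12),[180,0,YAW+90])
robot.move_linear(w(-.128,-.088,z),rate=.1,stop_force=5)
hit=robot.move_linear(w(-.128,-.058,z),rate=.025,stop_force=10)
s=robot.state(); print(hit,g(s['ee_pos']),np.round(s['force'],1),s['clock'])
m,im=grab("wrist"); p,r=carg(m,im,w(-.127,0,0)[:2],150)
E
```

```text
False [-0.12798063 -0.05795342] [ 0.3 -0.7 -0.4] 21.35
carrier gate-frame mm [-127.5   -1.9] rel yaw 0.04 size [87.5 87.4]
```

```bash
python3 - <<'E'
from meas import *
z=float(open("z.txt").read())-.002
robot.move_linear(w(-.128,-.0563,z),rate=.02,stop_force=10)
m,im=grab("wrist"); carg(m,im,w(-.127,0,0)[:2],150)
robot.move_linear(w(-.128,-.075,z),rate=.08)
robot.move_linear(w(-.128,-.075,.12),rate=.15)
robot.move_ptp(w(-.17,-.0,.30),[180,0,YAW])
m,im=grab("wrist","w5"); carg(m,im,w(-.127,0,0)[:2],110)
gate(m,im); print(robot.state()['clock'])
E
```

```text
carrier gate-frame mm [-127.5   -0.4] rel yaw 0.05 size [87.5 87.5]
carrier gate-frame mm [-127.4   -0.7] rel yaw 0.12 size [86.5 88.8]
(143, 0, 93, 68) [0.4537 0.0714]
(319, 0, 92, 74) [0.6279 0.0108]
dist 0.1844528771715416 yaw 70.82870195076538 ctr [0.54083619 0.04113039]
24.2333
```

View pics/w5.png

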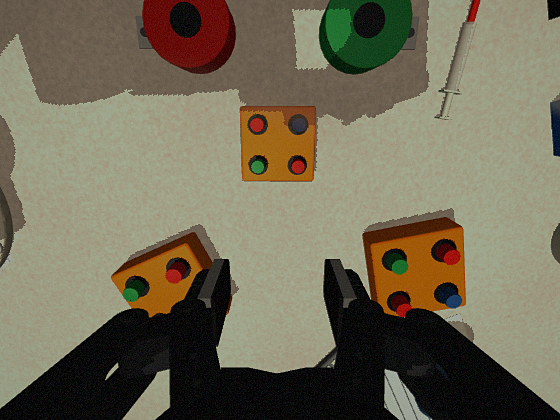

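The view shows the carrier centred at column 278, between the tubs' inner edges at columns 236 and 319 (mid 277.5), and square to the gap. I'll push from behind up to the gap and check how far the finger linkages sit from the tubs before going in.

```bash
python3 - <<'E'
from meas import *
z=float(open("z.txt").read())+.002
robot.move_ptp(w(-.205,-.0005,.12),[180,0,YAW])
robot.move_linear(w(-.205,-.0005,z),rate=.12,stop_force=5)
hit=robot.move_linear(w(-.105,-.0005,z),rate=.04,stop_force=10)
s=robot.state(); print(hit,g(s['ee_pos']),np.round(s['force'],1),s['clock'])
m,im=grab("wrist","w6"); carg(m,im,w(-.05,0,0)[:2],150)
for zz in (.035,.056,.075,.09):
    print(zz,[(g(p)*1000).round().tolist() for p in plane([[172,320],[105,330],[150,310],[385,320],[450,330]],m,zz)])
E
```

```text
False [-0.10503051 -0.00051058] [-0.3 -0.6 -1.6] 28.5083
carrier gate-frame mm [-46.9  -0.7] rel yaw 0.04 size [87.4 87.6]
0.035 [[-115.0, 46.0], [-120.0, 77.0], [-109.0, 55.0], [-115.0, -49.0], [-120.0, -79.0]]
0.056 [[-99.0, 38.0], [-103.0, 63.0], [-95.0, 45.0], [-99.0, -41.0], [-103.0, -66.0]]
0.075 [[-85.0, 30.0], [-89.0, 51.0], [-82.0, 36.0], [-85.0, -33.0], [-88.0, -53.0]]
0.09 [[-74.0, 24.0], [-77.0, 41.0], [-71.0, 29.0], [-74.0, -27.0], [-77.0, -43.0]]
```

View pics/w6.png

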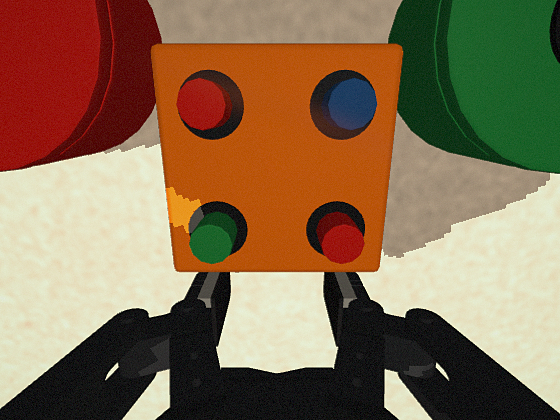

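The front of the carrier is entering the gap evenly, with tub edges at columns 160 and 393 and the carrier between 152 and 403 on a nearer plane. It sits at y -0.7 mm, yaw 0.04°. The linkage knuckles at (130,315) and (430,315) would be only a few mm above the tub tops. I'll back off, narrow the fingers, raise them about 9 mm, and push on.

```bash
python3 - <<'E'
from meas import *
z=float(open("z.txt").read())
robot.move_linear(w(-.120,-.0005,z+.002),rate=.08)
robot.set_gripper(0.4)
robot.move_linear(w(-.120,-.0005,z+.010),rate=.05)
for x in (-.05,.01):
    hit=robot.move_linear(w(x,-.0005,z+.010),rate=.04,stop_force=8)
    s=robot.state(); print(hit,(g(s['ee_pos'])*1000).round(1),np.round(s['force'],1),s['clock'])
    m,im=grab("wrist"); carg(m,im,w(x+.057,0,0)[:2],150)
    if hit: break
E
```

```text
False [-50.   -0.6] [-0.3 -0.9 -0.3] 31.3833
carrier gate-frame mm [ 7.9 -0.7] rel yaw 0.04 size [87.6 87.7]
False [10.6 -0.5] [-0.8 -1.1  1.9] 33.0833
carrier gate-frame mm [68.5 -0.5] rel yaw 0.05 size [87.5 87.7]
```

```bash
python3 - <<'E'
from meas import *
z=float(open("z.txt").read())+.010
hit=robot.move_linear(w(.084,-.0015,z),rate=.04,stop_force=8)
s=robot.state(); print(hit,(g(s['ee_pos'])*1000).round(1),np.round(s['force'],1))
robot.move_linear(w(.069,-.0015,z),rate=.06)
robot.move_linear(w(.069,-.0015,.15),rate=.15)
robot.move_linear(w(.03,-.0015,.36),rate=.2)
robot.dwell(.3)
m,im=grab("wrist","w7"); p,r=carg(m,im,w(.141,0,0)[:2],100)
print("mat",(g([.5936,.183])*1000).round(1),robot.state()['clock'])
for c in blobs(im,(95,90,40),(115,255,255),2000): print("mat",rect(c,m,0),g(rect(c,m,0)[0]))
E
```

```text
False [83.9 -1.6] [-0.5 -1.7 -0.1]
carrier gate-frame mm [141.9  -1.8] rel yaw 0.05 size [86.3 88.1]
mat [140.9  -3.9] 37.9667
mat (array([0.59380066, 0.18270119]), (139.94541931152344, 139.90264892578125), 69.92546081542969) [ 0.14065741 -0.00419543]
```

View pics/w7.png

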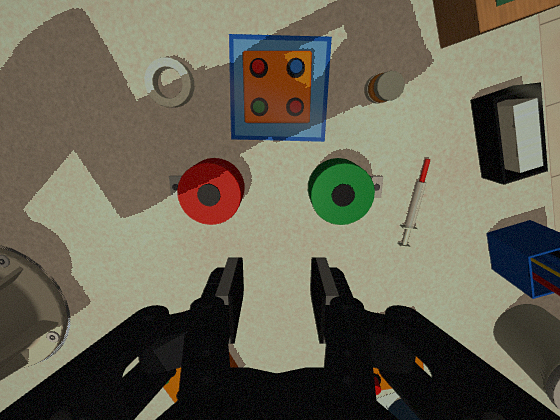

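The carrier at (278,87) stands wholly on the blue mat, which spans (230–332, 35–140), about 2 mm from its centre. The other things in view are where they were, and the hand is clear.

```bash
python3 -c "
from bench import robot
print(robot.close_job())"
```

```text
the job is handed in; nothing more can be done
None
```

The small orange carrier went through the gap and now stands fully on the blue mat, about 2 mm off centre; my hand is clear and I handed the job in at about 38 s.

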